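Lever open the index head's dust cover and hold the knob at the third click

ROBOT

A 7-joint arm with a two-finger parallel gripper is mounted at the origin on the work surface. World frame = base frame: x ahead of the robot, y to its left, z up, the work surface at z = 0. Lengths are in mm, angles in rad, forces in N, time in s.
With the tool pointing down it reaches from about 400 to 875 mm from the base axis. Payload 4.4 kg.
Tool frame: the origin (TCP) lies midway between the tips of the shut fingers; the grasp point (between the pads) lies 19 mm behind it; z points along the fingers, y is the direction in which the jaws open and shut (so a half turn about z gives the same grasp; the last joint's range is limited). The gripper opens to 85 mm and grips with 20 to 120 N. Pads are 22 mm wide; open, the fingers measure 114 mm over their backs; the gripper's body (76 mm by 85 mm) begins 54 mm behind the grasp point. The pads swing forward as they close: fully open they stand 13 mm farther back than shut.
Start: joints at [1.063, 0.628, 0.038, 1.517, -0.027, 0.996, -0.02], TCP at [277.947, -587.591, 231.313] pointing down, gripper open.
Joint ranges: [-3.06, 3.06], [-0.37, 2.12], [-1.25, 1.32], [0.18, 2.47], [-1.1, 4.24], [0.23, 1.98], [-2.94, 2.94]. Speed limits (rad/s): [2.57, 2.57, 3.14, 3.14, 3.14, 3.14, 3.14].

INTERFACE

Orientations are given as [roll, pitch, yaw] about the fixed x, y, z axes, in that order (R = Rz(yaw) Ry(pitch) Rx(roll)).
In Python, from cell import * gives the robot as it stands. The module is installed in compiled form; this text tells all that it offers.
- The arm moves only by the tool move_arm, never from a script. Its argument "series" is a list of rows, each a list of 2 entries, a list of its own where there are three numbers: the shift along the tool's x, y, z in m, then the turn about the tool's z in rad. In form: [[[x, y, z], yaw], ...]. A call has 1 to 5 rows; each row is the pose to reach, as a shift and turn from the pose measured when the call began, along the tool's axes at that moment; what a row does not reach only later rows make up. A row lasts 1/8 s, in which the tool goes at most 62.5 mm and 10.7 degrees, less where a joint would pass 70% of its speed; a pose out of reach is approached as far as the arm can. A call with a gripper value outside its range is refused whole. "claw" is the opening, from 0 (shut) to 1 (fully open), set as the call begins (left out, the last holds). The fingers move at their own pace and stop on an object; the grip force is fixed at half the most. Time passes only in rows, so rows that repeat a pose let the fingers close. It gives the time, the measured TCP pose, the force and the opening at its end, in the units of the state.
- read_state(): the state, without advancing time (a new reading comes with each control period).
- get_image(name): name is "scene" or "top" or "wrist"; returns the picture (480x640x3 uint8, blue, green, red); there is no depth.
- camera_model(name): a dict with "fov_y" (degrees; the focal length in pixels is half the picture's height over the tangent of half this angle, whatever the lens; pixels are square), "cx", "cy" (the principal point, pixels), "pose" (4x4, takes a point from camera to world coordinates); the wrist camera has in their place "tool_from_camera" (4x4, takes a point from camera to tool coordinates, whose origin is the TCP and whose axes are the flange's). Camera axes: x right, y down, z forward; pixel columns grow to the right and rows downward; lengths in mm; the calibration is good to about 2 mm. The wrist camera is an equidistant fisheye: a pixel r from the principal point sees the ray r / f radians off the axis. A picture is of the moment at which its call begins: read the wrist's pose just before it. camera_model takes no time and is no camera call.
- finish_job(): hands the job in, once; it reports no verdict.
The state is a dict: "clock": time; "qpos": joint angles; "qd": joint speeds; "tau": joint torques, N m; "eef_pos": TCP position; "tool_rot": TCP orientation; "force": force on the tool from outside, world axes, zero at the start; "torque": the same for the moment, N m; "width": finger opening in mm.
Only numpy, scipy, OpenCV 4.12 (cv2) and the standard library are available. Lean on these libraries where they do the work, as an engineer would, in place of code of your own. Each camera call takes 0.05 s, during which the arm holds its last target. There are 200 camera calls.

TASK

Pick up the case knife and use its blade, not the fingers, to lever up the amber dust cover of the green index head by its black lip, swing the cover fully back, and lay the knife down flat on the bench. Then take hold of the sprung black knob, turn it clockwise three clicks from rest to the third stop without running on towards the fourth, and finish while still holding it there, since it springs back if let go. Do not disturb the other things on the bench.

Things in the scene. Friction and masses are not known exactly. Their poses are not given: they have to be found in the camera images.
- index_head: green cast index head fixed to the bench: plate 160 (its x) by 130 (its y), 20 high; origin at centre of underside, z up, the knob's axis above it. Its -x end is the front, with the cover's lip; the cover's hinge is near the +x end. A steel disc 68 across, 6 high, carries the knob; the plate's top is bare from x = -80 to this disc (x = -34).
- knob (a joint): knob angle, rad: 0 at rest, growing clockwise seen from above; end stop at 2.094. Clicks every 24 deg: stops at 0.419, 0.838, 1.257 (third), 1.676. A return spring (0.053 N m at rest, 0.12 at the third stop) drives it back to 0 when let go; each click adds up to 0.06 N m against the turn in the first half of a step and with it in the second half.
- knob_grip (a point): on the knob's axis at grip height, 50 above the bench. Black knob: disc 44 across (26 to 34 above the bench) with a grip bar 42 long (x) by 14 wide (y), 32 to 64 above the bench. Axes turn with the knob; at rest parallel to the head's. A white line marks the bar's -x end and points at black dots on the steel disc, one per stop, the larger one at rest (head's -x).
- cover (a joint): opening angle of the amber see-through dust cover, rad: 0 closed, stop at 2.3 fully back. 118 long from hinge to front wall, 96 wide, top 74 above the bench, 100 g, open beneath, rear sloping. Hinged along the head's y; its front rises and swings over to the head's +x. Let go, it falls shut from below about 1.0 rad and falls open by itself from beyond about 1.3 rad.
- cover_hinge (a point): middle of the cover's hinge axis: on the head at x = +60, y = 0, 22 above the bench. Axes turn with the cover; when closed they are parallel to the head's.
- cover_lip (a point): middle of the lip's outer edge, on its underside. Black tab 64 wide (y), 4 thick, 14 out from the front wall. Closed: edge at x = -72 on the head, underside 32 above the bench, so a gap of 12 above the plate; the gap goes on beneath the front wall (x = -58 to -55, lower edge also 32 above the bench) into the cover. Axes as cover_hinge.
- case_knife: case knife lying on the bench, 160 long, about 70 g: red handle with brass end, 90 long (its x) by 16 wide (its y) by 22 high, then a steel blade 70 long, 14 wide, 3 thick, straight on along +x, flat, mid-height on the handle (11 above its underside). Origin at the centre of the underside of the handle, z up.
- knife_grip (a point): centre of the knife's handle, 11 above its underside; axes as the knife's
- knife_tip (a point): end of the blade, 115 along the knife's +x from knife_grip, at the blade's mid-thickness
- die_a: large grey-blue plastic press die, a round cup 48 across, 22 high; origin at centre of underside; loose, to be left alone
- die_b: small grey-blue plastic press die, a round cup 40 across, 20 high; origin at centre of underside; loose, to be left alone
- loupe: black eyeglass loupe, 40 across, 34 high; origin at centre of underside; loose, to be left alone
- wristwatch: steel watch lying flat with its bracelet stretched out, 176 long along its y, 40 wide, 11 high; origin at centre of underside of the case; loose, to be left alone
- glue_bottle: white and red glue bottle standing, 34 across, 85 high; origin at centre of underside; loose, to be left alone
- screwdriver: yellow-handled screwdriver lying along its x, 140 long, 26 high; origin at its middle, on its underside; loose, to be left alone
- pin_pliers: small yellow and black hand tool, about 85 long along its x, 24 wide, 14 high; origin near its middle on its underside; loose, to be left alone
There are look-alikes about, which are no part of the job. What is shaped like the case_knife but purple is not meant. Of the things that look like the index_head, take the one that is farthest from the robot's base at the start.

How it is judged (in metres and radians):
On the way, in this order (a step that is already met when the one before it is completed fails the run):
1. the cover is levered up at least 0.3 rad with the knife bearing on it (value of joint cover above 0.3 rad and contact force between case_knife and cover above 0.1 N and value of joint knob below 0.2 rad), for 0.1 s.
2. the cover is swung fully back, the knob still at rest (value of joint cover above 2 rad and value of joint knob below 0.2 rad), for 0.2 s.
3. the fingers hold the knob at the third stop (value of joint knob between 1.1367 and 1.3767 rad and contact force between the fingers and knob above 2 N), for 0.5 s.
At the end, for the whole second after the job is handed in: The program finishes holding: the fingers grip the knob (over 2 N) and keep it still at the third stop, 1.257 rad within 0.12; the cover is fully back (over 2.0 rad); the knife lies on the bench at rest, let go, its handle's centre lower than 20 mm (all of step 3 and velocity of joint knob between -0.2 and 0.2 rad/s and value of joint cover above 2 rad and height (world z) of knife_grip below 0.02 m and linear speed of case_knife below 0.03 m/s and contact force between the fingers and case_knife below 0.1 N); the arm keeps its last pose, push and grip.
It fails at once if the fingers open the cover: they push on it before it has been levered to 0.3 rad (contact force between the fingers and cover above 0.5 N and value of joint cover below 0.3 rad).
It fails at once if the knob is run on towards the fourth stop (past 1.5 rad) (value of joint knob above 1.5 rad).
It fails at once if another thing on the bench is shifted by more than 30 mm (distance of any of die_a, die_b, loupe, wristwatch, glue_bottle, screwdriver, pin_pliers from where it was at the start of the episode above 0.03 m).
It also fails if it takes over 66 s, if anything falls off the work surface, if the arm or the gripper's body presses on something with over 40 N, if the wrist force passes 120 N, or if a joint passes its speed limit or range.

## Working session

There is one attempt and no reset: what is moved stays moved. The work goes in short steps, Python scripts to look and compute and a tool call to move; the robot and the scene stay as the last step left them, time stands still between calls to the robot, and variables do not carry over. Pictures are saved under pics/ and viewed, about 8 in all and at most 12, crops included, and the job is handed in when it is done.

Besides the shell and the picture viewer there is one more tool, called after ">>>" as name(argument=value, ...), one argument or row to a line, values as JSON. move_arm: Moves the arm, as the interface text tells. Its arguments: {"type":"object","properties":{"series":{"type":"array"},"claw":{"type":"number"}},"required":["series"]}

```bash
mkdir -p pics
python3 - <<'E'
from cell import *
import cv2
print(read_state())
for n in("scene","top","wrist"):
    cv2.imwrite(f"pics/{n}0.png",get_image(n)); m=camera_model(n); print(n,m)
E
```

```text
{'clock': 0.0, 'qpos': array([ 1.06317507,  0.62935374,  0.03841392,  1.51837494, -0.02701869,
        0.99634263, -0.01998682]), 'qd': array([ 0.00148447, -0.00013013,  0.00114217, -0.00106818, -0.0015981 ,
       -0.00098584,  0.0013275 ]), 'tau': array([-2.68156618e-04, -5.63413131e+01,  1.22619476e+00, -1.93445760e+01,
        1.09903034e-02,  1.06361933e-02,  1.93585606e-05]), 'eef_pos': array([ 277.7004875 , -586.97786339,  230.38145053]), 'tool_rot': array([-3.13963080e+00, -5.38436486e-06,  4.41846785e-01]), 'force': array([ 1.20647895,  0.22431065, -0.92526734]), 'torque': array([-0.00417939,  0.00516934,  0.00202096]), 'width': 85.56081283040895}
scene {'fov_y': 48.15049736767465, 'cx': 327.4655831189855, 'cy': 240.97092989028172, 'pose': array([[ 3.70340801e-01,  7.26524826e-01, -5.78799938e-01,
         1.19584290e+03],
       [ 9.28877659e-01, -2.85741360e-01,  2.35665375e-01,
        -3.28048477e+02],
       [ 5.82966468e-03, -6.24910836e-01, -7.80674364e-01,
         1.01347928e+03],
       [ 0.00000000e+00,  0.00000000e+00,  0.00000000e+00,
         1.00000000e+00]])}
[... 182 characters left out ...]
   [-9.99897085e-01, -1.43415576e-02,  3.72372756e-04,
        -1.81081388e+01],
       [ 1.02875311e-03, -9.75656398e-02, -9.95228560e-01,
         1.49829199e+03],
       [ 0.00000000e+00,  0.00000000e+00,  0.00000000e+00,
         1.00000000e+00]])}
wrist {'fov_y': 65.70646984690485, 'cx': 320.27074873072104, 'cy': 244.3026456331365, 'tool_from_camera': array([[ 6.48056098e-04, -9.56749868e-01, -2.90911104e-01,
         7.28103167e+01],
       [ 9.99999786e-01,  5.93612512e-04,  2.75401199e-04,
        -1.02727258e+00],
       [-9.08015891e-05, -2.90911221e-01,  9.56750048e-01,
        -1.43278045e+02],
       [ 0.00000000e+00,  0.00000000e+00,  0.00000000e+00,
         1.00000000e+00]])}
```

View pics/top0.png

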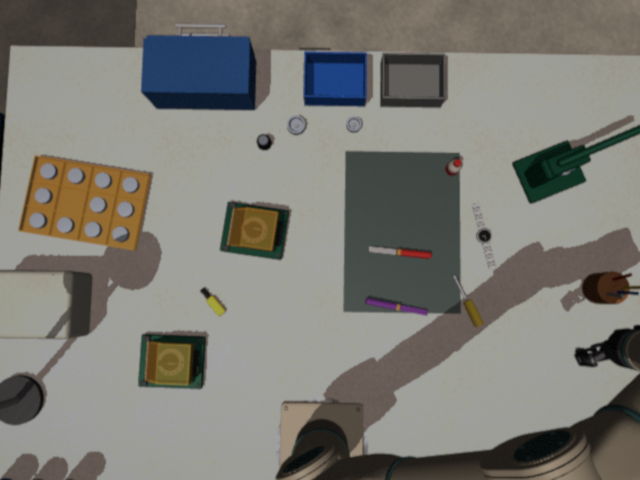

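View pics/scene0.png

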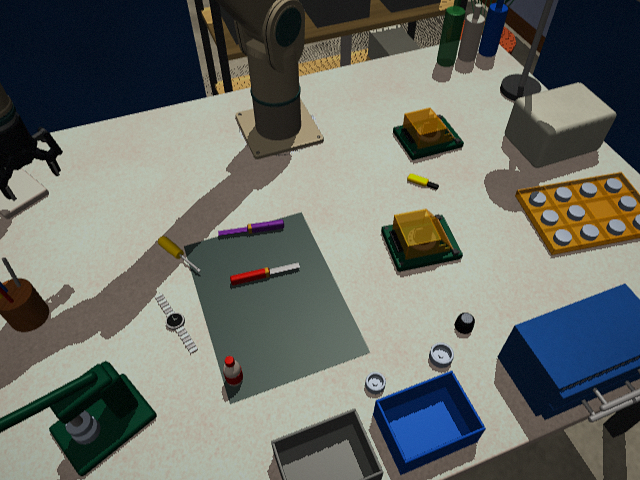

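Top view (up = world +x, left = +y). Candidate heads are at (255,230), far from the base at about (322,440), and (172,360), nearer. Knife candidates are red at (400,252) and purple at (397,306). I choose the head at (255,230) and the red knife, and check both close up.

```bash
cat > h.py <<'E'
import numpy as np, cv2
from cell import *
from scipy.spatial.transform import Rotation as R
def cam(n):
    m=camera_model(n); f=240/np.tan(np.radians(m["fov_y"]/2)); return m,f
def ray(n,uv,st=None):
    m,f=cam(n); d=np.array([uv[0]-m["cx"],uv[1]-m["cy"]])
    if n=="wrist":
        r=np.hypot(*d); t=r/f; v=np.r_[d/max(r,1e-9)*np.sin(t),np.cos(t)]
        T=np.eye(4); T[:3,:3]=R.from_euler("xyz",st["tool_rot"]).as_matrix(); T[:3,3]=st["eef_pos"]
        P=T@m["tool_from_camera"]
    else: v=np.r_[d/f,1]; P=m["pose"]
    return P[:3,3],P[:3,:3]@v
def onplane(n,uv,z,st=None):
    o,d=ray(n,uv,st); return (o+d*(z-o[2])/d[2])[:2]
def proj(n,p,st=None):
    m,f=cam(n)
    if n=="wrist":
        T=np.eye(4); T[:3,:3]=R.from_euler("xyz",st["tool_rot"]).as_matrix(); T[:3,3]=st["eef_pos"]; P=T@m["tool_from_camera"]
    else: P=m["pose"]
    c=np.linalg.inv(P)@np.r_[p,1]; c=c[:3]
    if n=="wrist":
        r=np.hypot(c[0],c[1]); t=np.arctan2(r,c[2]); q=c[:2]/max(r,1e-9)*t*f
    else: q=c[:2]/c[2]*f
    return q+[m["cx"],m["cy"]]
def totool(v,st): return R.from_euler("xyz",st["tool_rot"]).inv().apply(v)
E
python3 - <<'E'
import cv2,numpy as np
from h import *
t=cv2.imread("pics/top0.png"); s=cv2.imread("pics/scene0.png")
c=lambda i,x,y,w,h:cv2.resize(i[y:y+h,x:x+w],(400,300),interpolation=cv2.INTER_CUBIC)
cv2.imwrite("pics/crop1.png",np.vstack([np.hstack([c(t,205,185,100,75),c(s,370,195,108,81)]),np.hstack([c(t,360,235,80,60),c(s,215,245,100,75)])]))
def box(im,mask,x,y,w,h):
    m=np.zeros(im.shape[:2],np.uint8); m[y:y+h,x:x+w]=mask[y:y+h,x:x+w]
    cs,_=cv2.findContours(m,0,2); k=max(cs,key=cv2.contourArea); return cv2.minAreaRect(k),cv2.boxPoints(cv2.minAreaRect(k))
hsv=cv2.cvtColor(t,cv2.COLOR_BGR2HSV)
H,S,V=cv2.split(hsv)
red=((((H<6)|(H>172))&(S>150)&(V>70))*255).astype(np.uint8)
r,b=box(t,red,360,235,90,30); print("red",r); print([onplane("top",p,16).round(1) for p in b])
bl=((V>150)*255).astype(np.uint8)
r,b=box(t,bl,355,240,50,25); print("blade",r); print([onplane("top",p,12).round(1) for p in b])
g=((((H>60)&(H<95)&(S>90))|((H>5)&(H<32)&(S>100)))*255).astype(np.uint8)
r,b=box(t,g,205,190,100,80); print("plate",r); print([onplane("top",p,15).round(1) for p in b])
E
```

```text
red ((415.56097412109375, 253.45123291015625), (29.48522186279297, 6.294597625732422), 6.340191841125488)
[array([ 476. , -194.1]), array([ 492.1, -195.9]), array([ 484.8, -270.8]), array([ 468.8, -268.9])]
blade ((401.0, 252.5), (1.0, 6.0), 90.0)
[array([ 483.8, -188. ]), array([ 484. , -203.4]), array([ 481.5, -203.4]), array([ 481.3, -188. ])]
plate ((257.0783996582031, 230.67027282714844), (54.846839904785156, 48.19243621826172), 8.972626686096191)
[array([481.9, 251.5]), array([605.2, 236.1]), array([585.,  96.]), array([462. , 112.5])]
```

View pics/crop1.png

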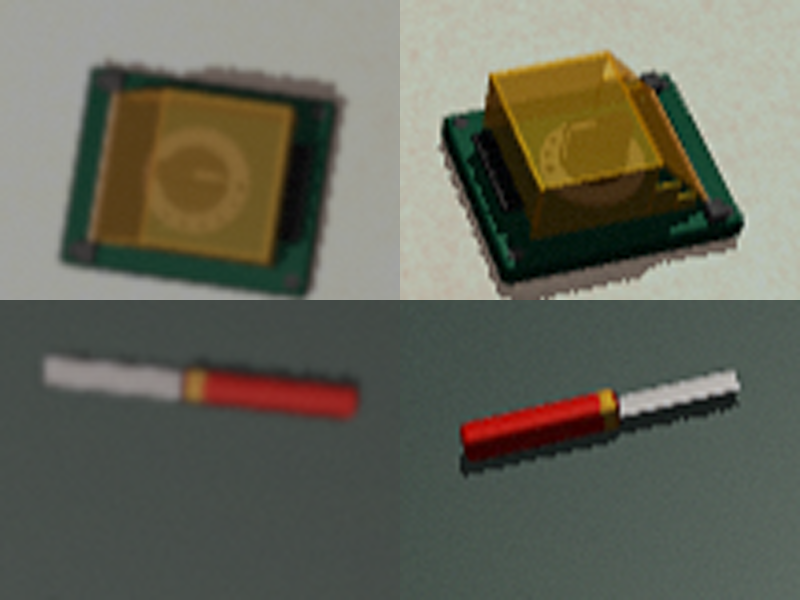

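The crops confirm the choice. On the far head the black lip faces world -y and the slope and hinge are at +y. The red knife's blade points at about +y, tip at top px (369,249), handle end at (431,255). Now moving over the knife.

>>> move_arm(
  series=[
    [[0.056,-0.04,0.013],-0.17],
    [[0.112,-0.08,0.026],-0.34],
    [[0.168,-0.12,0.04],-0.5],
    [[0.168,-0.12,0.04],-0.5],
  ],
  claw=0.55,
)

```text
clock: 0.65
eef_pos: [380.3, -402.1, 190.0]
tool_rot: [-3.138, -0.004, 0.949]
force: [0.2, -0.3, -0.3]
width: 47.0
```

>>> move_arm(
  series=[
    [[0.05,-0.005,0.01],-0.17],
    [[0.1,-0.01,0.02],-0.34],
    [[0.15,-0.015,0.03],-0.52],
    [[0.203,-0.021,0.04],-0.526],
    [[0.203,-0.021,0.04],-0.526],
  ],
)

```text
clock: 1.27
eef_pos: [483.7, -219.1, 150.2]
tool_rot: [-3.141, -0.008, 1.484]
force: [-0.2, -0.7, 0.4]
width: 47.0
```

Run:
```python
from h import *
st=read_state(); im=get_image("wrist"); cv2.imwrite("pics/w1.png",im); print(st["eef_pos"],st["tool_rot"],st["qpos"])
H,S,V=cv2.split(cv2.cvtColor(im,cv2.COLOR_BGR2HSV))
red=((((H<6)|(H>172))&(S>130)&(V>60))*255).astype(np.uint8)
k=max(cv2.findContours(red,0,2)[0],key=cv2.contourArea); b=cv2.boxPoints(cv2.minAreaRect(k)); print(b.round(0).tolist())
print([onplane("wrist",p,18,st).round(1).tolist() for p in b])
```

```text
[ 483.68332794 -219.06474817  150.17276601] [-3.14061742 -0.00818349  1.48357645] [ 0.53326461  0.58034419 -0.2317793   1.92305235  0.19353323  0.66267516
  0.09751554]
[[308.0, 203.0], [328.0, 203.0], [328.0, 298.0], [308.0, 298.0]]
[[474.8, -194.1], [489.8, -195.4], [483.6, -273.2], [467.3, -271.8]]
```

View pics/w1.png

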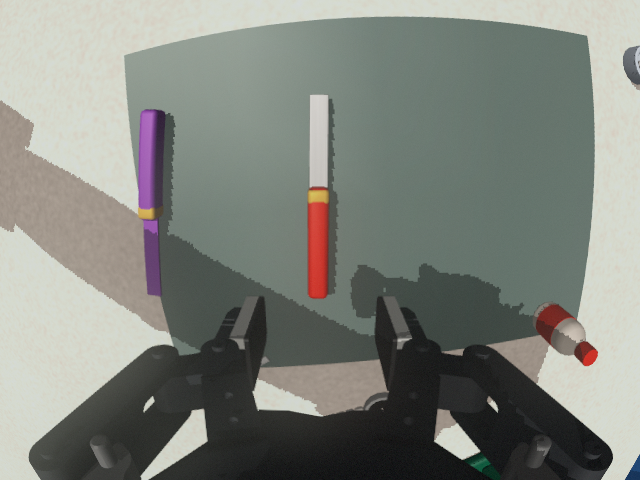

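Wrist view: red handle axis at px x≈318, rows 187–298, blade up to (318,95), and the yaw matches the tool. Descending to grasp.

>>> move_arm(
  series=[
    [[-0.009,-0.0035,0.05],0],
    [[-0.009,-0.0035,0.1],0],
    [[-0.009,-0.0035,0.135],0],
    [[-0.009,-0.0035,0.146],0],
    [[-0.009,-0.0035,0.146],0],
  ],
)

```text
clock: 1.95
eef_pos: [477.4, -230.9, 4.4]
tool_rot: [-3.139, -0.005, 1.478]
force: [1.1, 0.3, 0.8]
width: 47.1
```

>>> move_arm(
  series=[
    [[0,0,0],0],
    [[0,0,0],0],
    [[0,0,0],0],
    [[0,0,0],0],
    [[0,0,0],0],
  ],
  claw=0,
)

```text
clock: 2.58
eef_pos: [478.5, -231.8, 6.0]
tool_rot: [3.141, -0.004, 1.478]
force: [-0.8, -0.8, 6.1]
width: 14.8
```

>>> move_arm(
  series=[
    [[0,0,-0.05],0],
    [[0,0,-0.1],0],
    [[0,0,-0.15],0],
    [[0,0,-0.15],0],
  ],
)

```text
clock: 3.08
eef_pos: [481.1, -233.5, 160.5]
tool_rot: [3.132, -0.001, 1.478]
force: [0.2, -0.6, -1.1]
width: 14.4
```

Run:
```python
from h import *
st=read_state(); im=get_image("wrist"); cv2.imwrite("pics/w2.png",im); print(st["eef_pos"],st["tool_rot"],st["width"])
```

```text
[ 481.08085749 -233.54866378  160.51646556] [ 3.13217522e+00 -9.62729458e-04  1.47755911e+00] 14.430679959105282
```

View pics/w2.png

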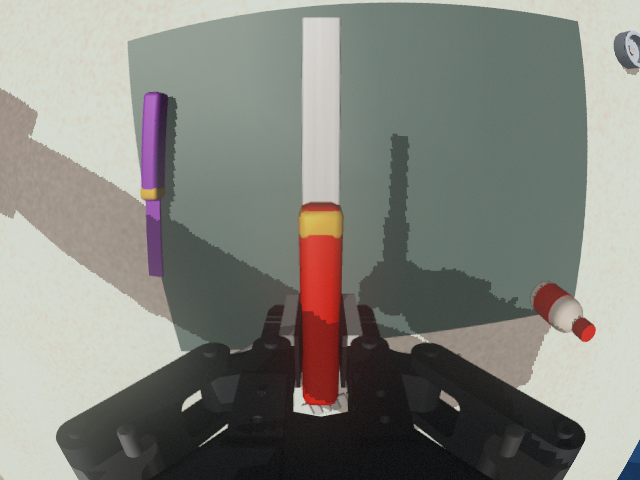

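The knife is held with the blade straight. Moving to look down on the head, knife kept well above it.

>>> move_arm(
  series=[
    [[0.05,0.002,-0.02],0.02],
    [[0.11,0.004,-0.04],0.053],
    [[0.165,0.005,-0.04],0.053],
    [[0.225,0.006,-0.04],0.053],
    [[0.278,0.007,-0.04],0.053],
  ],
)

```text
clock: 3.75
eef_pos: [511.1, 45.1, 197.8]
tool_rot: [3.139, -0.002, 1.425]
force: [0.5, 0.3, -0.1]
width: 14.5
```

>>> move_arm(
  series=[
    [[0,0,0],0],
    [[0,0,0],0],
  ],
)

```text
clock: 4.0
eef_pos: [510.0, 44.7, 196.7]
tool_rot: [3.141, -0.001, 1.426]
force: [0.7, -0.2, -2.1]
width: 14.5
```

Run:
```python
from h import *
st=read_state(); im=get_image("wrist"); cv2.imwrite("pics/w3.png",im); print(st["eef_pos"],st["tool_rot"],st["width"])
```

```text
[509.97138409  44.65024795 196.65470359] [ 3.14145915e+00 -5.52755205e-04  1.42606767e+00] 14.458516269881596
```

View pics/w3.png

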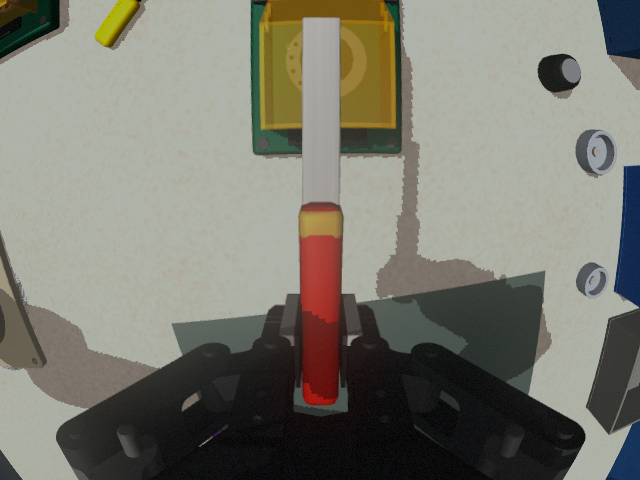

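Wrist view: plate front corners at about (254,153) and (401,152), left edge up to (252,10), right edge (401,10), blade tip at (321,17), nicely in line with the head.

Run:
```python
from h import *
st=read_state(); 
L=onplane("wrist",(254,153),20,st);Rr=onplane("wrist",(401.5,152),20,st);L2=onplane("wrist",(250.5,20),20,st);R2=onplane("wrist",(402,20),20,st)
print(L,Rr,L2,R2,np.linalg.norm(Rr-L))
d=Rr-L; a1=np.arctan2(d[1],d[0])+np.pi/2; m=(L2+R2)/2-(L+Rr)/2
yaw=a1; print("yaw front",a1,"axis",np.arctan2(m[1],m[0]))
yaw=np.arctan2(m[1],m[0])*.5+a1*.5
h=np.array([np.cos(yaw),np.sin(yaw)]); c=(L+Rr)/2+80*h; print("yaw",yaw,"centre",c)
tip=onplane("wrist",(321,17),st["eef_pos"][2]+6,st); print("tip-tcp world",tip-st["eef_pos"][:2], "tip head",(tip-c)@h,(tip-c)@[-h[1],h[0]])
b=st["eef_pos"][:2]+0; t=totool(np.r_[tip-b,0],st); print("tip in tool",t)
# check cover top front corners
for p in((261,129),(395,129)): q=onplane("wrist",p,74,st)-c; print("coverfront",q@h,q@[-h[1],h[0]])
```

```text
[460.76686496 110.88781926] [587.17668161  93.62173838] [475.29454152 229.37489127] [604.68959359 211.30431676] 127.58353849079344
yaw front 1.435048220924861 axis 1.435951927700763
yaw 1.4355000743128121 centre [534.76248225 181.52369202]
tip-tcp world [ 15.93542453 118.17791064] tip head -20.621014013297298 5.91637840872022
tip in tool [ 1.19238072e+02 -1.49551797e+00  4.49721592e-02]
coverfront -60.410348871535646 48.58888283018548
coverfront -61.00820473231582 -46.883805254814604
```

>>> move_arm(
  series=[
    [[-0.05,0.003,0.02],-0.01],
    [[-0.084,0.006,0.06],-0.01],
    [[-0.084,0.006,0.115],-0.01],
    [[-0.084,0.006,0.155],-0.01],
    [[-0.084,0.006,0.17],-0.01],
  ],
)

```text
clock: 4.68
eef_pos: [502.0, -42.2, 24.7]
tool_rot: [-3.138, 0.001, 1.431]
force: [-0.2, 0.2, -0.4]
width: 14.2
```

>>> move_arm(
  series=[
    [[0,0,0],0],
    [[0,0,0],0],
  ],
)

```text
clock: 4.92
eef_pos: [502.7, -42.8, 25.7]
tool_rot: [-3.14, 0.001, 1.43]
force: [-1.0, -0.1, -0.6]
width: 14.5
```

```bash
cat >> h.py <<'E'
YAW=1.4355; C=np.array([534.8,181.5]); HX=np.array([np.cos(YAW),np.sin(YAW)]); HY=np.array([-HX[1],HX[0]])
def where():
    st=read_state(); r=R.from_euler("xyz",st["tool_rot"])
    tip=st["eef_pos"]+r.apply([119.2,-1.5,-5]); q=tip[:2]-C; t=st["eef_pos"][:2]-C
    print("t",round(st["clock"],2),"tcp",st["eef_pos"].round(1),"rot",st["tool_rot"].round(3),"F",st["force"].round(1),"w",round(st["width"],1))
    print("tip head",(q@HX).round(1),(q@HY).round(1),tip[2].round(1),"tcp head",(t@HX).round(1),(t@HY).round(1)); return st
E
python3 - <<'E'
from h import *
where(); cv2.imwrite("pics/s1.png",get_image("scene"))
im=cv2.imread("pics/s1.png"); cv2.imwrite("pics/s1c.png",cv2.resize(im[170:290,300:480],(720,480),interpolation=cv2.INTER_CUBIC))
E
```

```text
t 4.92 tcp [502.7 -42.8  25.7] rot [-3.14e+00  1.00e-03  1.43e+00] F [-1.  -0.1 -0.6] w 14.5
tip head -107.4 2.4 30.6 tcp head -226.6 1.5
```

View pics/s1c.png

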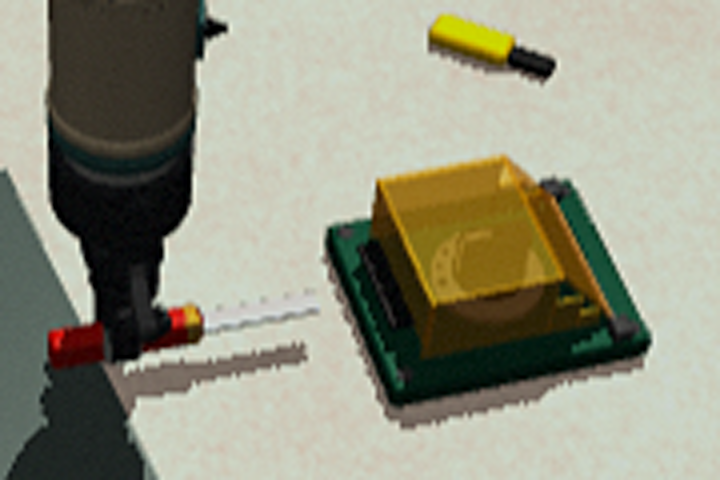

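Run:
```python
from h import *
p=C-107.4*HX+2.4*HY
for z in(20,25,30,35): print(z,proj("scene",np.r_[p,z]).round(1))
# known: plate top corners (-80,+-65)
for y in(65,-65): 
    q=C-80*HX+y*HY; u=proj("scene",np.r_[q,20]); print(y,u.round(1),"crop",((u-[300,170])*4).round(0))
u=proj("scene",np.r_[C-72*HX+32*HY,34]);print("lip corner crop",((u-[300,170])*4).round(0)); u=proj("scene",np.r_[C-72*HX-32*HY,34]);print(((u-[300,170])*4).round(0))
```

```text
20 [377.6 246.5]
25 [377.8 245.2]
30 [377.9 243.9]
35 [378.1 242.5]
65 [380.7 224.7] crop [323. 219.]
-65 [397.9 266.8] crop [392. 387.]
lip corner crop [354. 242.]
[389. 325.]
```

>>> move_arm(
  series=[
    [[0.0,0.002,0.0045],-0.005],
    [[0.015,0.002,0.0045],-0.005],
    [[0.035,0.002,0.0045],-0.005],
    [[0.05,0.002,0.0045],-0.005],
    [[0.062,0.002,0.0045],-0.005],
  ],
)

```text
clock: 5.6
eef_pos: [513.8, 20.2, 21.5]
tool_rot: [-3.141, 0.001, 1.437]
force: [0.7, -1.4, -0.8]
width: 14.1
```

>>> move_arm(
  series=[
    [[0,0,0],0],
    [[0,0,0],0],
  ],
)

```text
clock: 5.85
eef_pos: [513.7, 19.7, 21.5]
tool_rot: [-3.14, 0.001, 1.437]
force: [-0.2, 0.1, -1.2]
width: 14.4
```

Run:
```python
from h import *
where(); cv2.imwrite("pics/s2.png",get_image("scene"))
im=cv2.imread("pics/s2.png"); cv2.imwrite("pics/s2c.png",cv2.resize(im[170:290,300:480],(720,480),interpolation=cv2.INTER_CUBIC))
```

```text
t 5.85 tcp [513.7  19.7  21.5] rot [-3.140e+00  1.000e-03  1.437e+00] F [-0.2  0.1 -1.2] w 14.4
tip head -44.0 0.8 26.4 tcp head -163.2 -0.9
```

View pics/s2c.png

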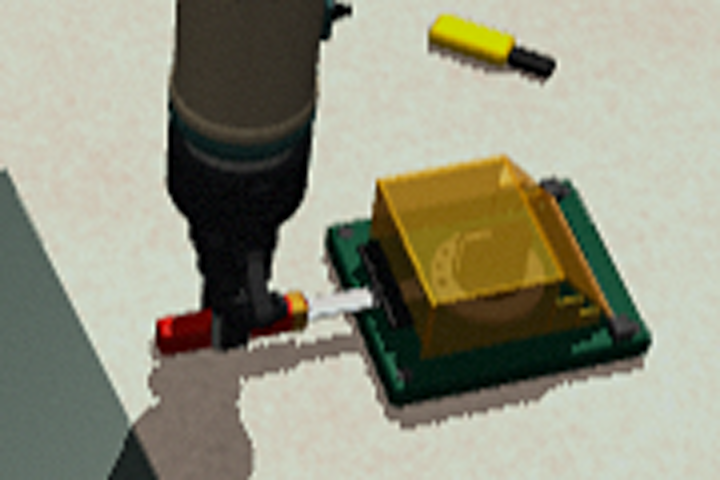

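The blade is under the lip. Levering up to about 0.35 rad first.

>>> move_arm(
  series=[
    [[0.001,0,-0.008],0],
    [[0.003,0,-0.018],0],
    [[0.006,0,-0.028],0],
    [[0.01,0,-0.038],0],
    [[0.014,0,-0.046],0],
  ],
)

```text
clock: 6.52
eef_pos: [515.9, 33.7, 68.4]
tool_rot: [-3.141, 0.001, 1.436]
force: [0.5, 0.1, -1.2]
width: 14.4
```

>>> move_arm(
  series=[
    [[0,0,0],0],
    [[0,0,0],0],
  ],
)

```text
clock: 6.78
eef_pos: [516.0, 33.8, 68.5]
tool_rot: [-3.142, 0.001, 1.436]
force: [0.2, -0.5, -0.5]
width: 14.6
```

Run:
```python
from h import *
where(); cv2.imwrite("pics/s3.png",get_image("scene")); t=get_image("top")
im=cv2.imread("pics/s3.png"); cv2.imwrite("pics/s3c.png",cv2.resize(im[140:300,300:500],(600,480),interpolation=cv2.INTER_CUBIC))
```

```text
t 6.78 tcp [516.   33.8  68.5] rot [-3.142e+00  1.000e-03  1.436e+00] F [ 0.2 -0.5 -0.5] w 14.6
tip head -29.7 0.3 73.4 tcp head -148.9 -1.3
```

View pics/s3c.png

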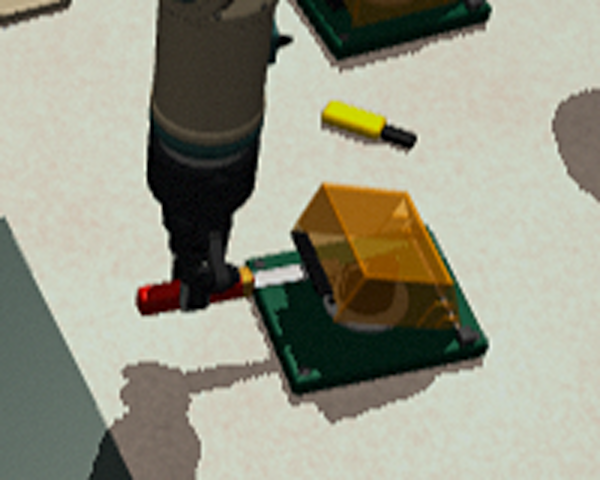

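The cover is lifted about 0.4 rad by the blade. Following its arc.

>>> move_arm(
  series=[
    [[0.007,0,-0.009],0],
    [[0.015,0,-0.02],0],
    [[0.024,0,-0.029],0],
    [[0.034,0,-0.036],0],
    [[0.046,0,-0.044],0],
  ],
)

```text
clock: 7.5
eef_pos: [522.1, 80.0, 112.7]
tool_rot: [-3.141, 0.001, 1.436]
force: [0.2, 0.2, -0.8]
width: 14.7
```

>>> move_arm(
  series=[
    [[0.008,0,-0.005],0],
    [[0.016,0,-0.009],0],
    [[0.024,0,-0.012],0],
    [[0.032,0,-0.014],0],
    [[0.042,0,-0.014],0],
  ],
)

```text
clock: 8.12
eef_pos: [527.9, 122.0, 126.8]
tool_rot: [-3.141, 0.001, 1.436]
force: [0.0, 0.6, -1.1]
width: 14.6
```

>>> move_arm(
  series=[
    [[0.01,0,0],0],
    [[0.02,0,0],0],
    [[0.03,0,0],0],
    [[0.04,0,0],0],
    [[0.045,0,0],0],
  ],
)

```text
clock: 8.75
eef_pos: [534.0, 167.7, 126.7]
tool_rot: [-3.141, 0.001, 1.437]
force: [0.8, 0.6, -0.5]
width: 14.5
```

Run:
```python
from h import *
where(); cv2.imwrite("pics/s4.png",get_image("scene"))
im=cv2.imread("pics/s4.png"); cv2.imwrite("pics/s4c.png",cv2.resize(im[140:300,300:500],(600,480),interpolation=cv2.INTER_CUBIC))
```

```text
t 8.75 tcp [534.  167.7 126.7] rot [-3.141e+00  1.000e-03  1.437e+00] F [ 0.8  0.6 -0.5] w 14.5
tip head 105.4 0.5 131.6 tcp head -13.8 -1.1
```

View pics/s4c.png

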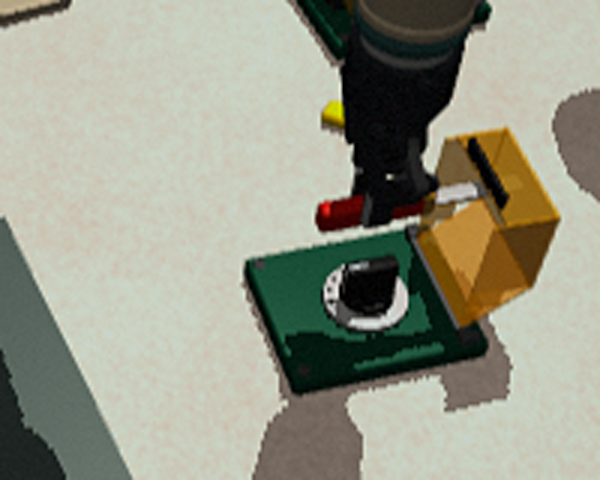

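The cover has swung past its balance point. Retreating straight back, then laying the knife down on the mat.

>>> move_arm(
  series=[
    [[0,0,0],0],
    [[-0.05,0,0],0],
    [[-0.11,0,0],0],
    [[-0.17,0,0.01],0],
    [[-0.23,0,0.03],0],
  ],
)

```text
clock: 9.43
eef_pos: [503.9, -61.4, 97.5]
tool_rot: [3.139, 0.0, 1.437]
force: [1.4, -0.5, -1.1]
width: 14.3
```

>>> move_arm(
  series=[
    [[-0.05,0,0.02],0],
    [[-0.1,0,0.05],0],
    [[-0.1,0,0.06],0],
    [[-0.1,0,0.06],0],
  ],
)

```text
clock: 9.93
eef_pos: [490.2, -160.3, 36.9]
tool_rot: [3.14, -0.0, 1.436]
force: [-0.5, 1.5, -1.3]
width: 14.9
```

Run:
```python
from h import *
where(); cv2.imwrite("pics/s5.png",get_image("scene"))
im=cv2.imread("pics/s5.png"); cv2.imwrite("pics/s5c.png",im[130:330,200:520])
```

```text
t 9.93 tcp [ 490.2 -160.3   36.9] rot [ 3.14  -0.     1.436] F [-0.5  1.5 -1.3] w 14.9
tip head -225.5 -0.4 42.0 tcp head -344.7 -1.9
```

View pics/s5c.png

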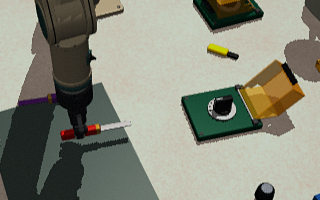

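The cover is fully back and the knob is at rest. Lowering and releasing the knife.

>>> move_arm(
  series=[
    [[0,0,0.012],0],
    [[0,0,0.022],0],
    [[0,0,0.028],0],
    [[0,0,0.0305],0],
    [[0,0,0.0305],0],
  ],
)

```text
clock: 10.6
eef_pos: [490.9, -159.4, 7.0]
tool_rot: [3.139, -0.001, 1.438]
force: [0.3, -0.5, -0.5]
width: 14.5
```

>>> move_arm(
  series=[
    [[0,0,0],0],
    [[0,0,0],0],
    [[0,0,0],0],
    [[0,0,0],0],
  ],
  claw=0.5,
)

```text
clock: 11.1
eef_pos: [491.0, -159.4, 7.0]
tool_rot: [3.139, -0.0, 1.438]
force: [-0.4, -0.4, 0.3]
width: 42.8
```

>>> move_arm(
  series=[
    [[0,0,-0.03],0],
    [[0,0,-0.08],0],
    [[0,0,-0.13],0],
    [[0,0,-0.18],0],
    [[0,0,-0.18],0],
  ],
)

```text
clock: 11.72
eef_pos: [493.2, -160.2, 190.8]
tool_rot: [3.131, 0.001, 1.437]
force: [-0.7, -0.7, -0.4]
width: 43.0
```

Run:
```python
from h import *
where(); cv2.imwrite("pics/s6.png",get_image("scene"));cv2.imwrite("pics/w6.png",get_image("wrist"))
```

```text
t 11.72 tcp [ 493.2 -160.2  190.8] rot [3.131e+00 1.000e-03 1.437e+00] F [-0.7 -0.7 -0.4] w 43.0
tip head -225.0 -3.0 195.7 tcp head -344.2 -4.8
```

>>> move_arm(
  series=[
    [[0.06,-0.001,0],0],
    [[0.12,-0.002,0],0],
    [[0.18,-0.003,0],0],
    [[0.24,-0.004,0],0],
    [[0.294,-0.005,0],0],
  ],
  claw=0.6,
)

```text
clock: 12.45
eef_pos: [523.3, 134.4, 185.2]
tool_rot: [-3.141, 0.001, 1.438]
force: [1.2, -0.5, 0.1]
width: 51.0
```

>>> move_arm(
  series=[
    [[0,0,0],0],
    [[0,0,0],0],
  ],
)

```text
clock: 12.7
eef_pos: [522.0, 133.6, 183.4]
tool_rot: [-3.138, 0.004, 1.439]
force: [0.0, -0.1, -0.1]
width: 51.4
```

Run:
```python
from h import *
st=where(); w=get_image("wrist"); s=get_image("scene"); np.save("pics/st7.npy",np.r_[st["eef_pos"],st["tool_rot"]])
cv2.imwrite("pics/w7.png",w);
a=cv2.resize(w[:300,160:480],(480,450),interpolation=cv2.INTER_CUBIC)
b=cv2.imread("pics/s6.png")[130:330,200:520]
out=np.zeros((450,800,3),np.uint8); out[:,:480]=a; out[:200,480:]=b; cv2.imwrite("pics/m7.png",out)
H,S,V=cv2.split(cv2.cvtColor(w,cv2.COLOR_BGR2HSV))
```

```text
t 12.7 tcp [522.  133.6 183.4] rot [-3.138  0.004  1.439] F [ 0.  -0.1 -0.1] w 51.4
tip head 70.0 8.2 188.0 tcp head -49.2 6.3
```

View pics/m7.png

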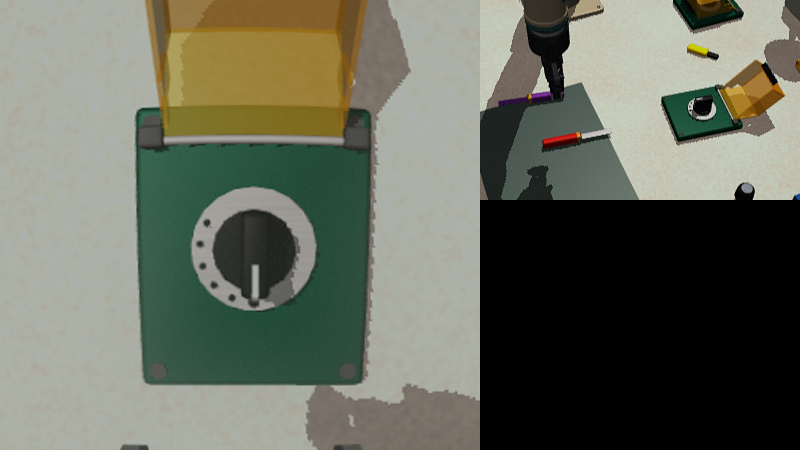

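Composite: the cover is back, the knob is at rest with its white line pointing to the large dot, steel disc centre at about (254,248) [wrist px (329,165)]. The knife lies flat on the mat. Measuring the knob.

Run:
```python
from h import *
v=np.load("pics/st7.npy"); st=dict(eef_pos=v[:3],tool_rot=v[3:]); w=cv2.imread("pics/w7.png")
H,S,V=cv2.split(cv2.cvtColor(w,cv2.COLOR_BGR2HSV))
g=np.zeros((480,640),np.uint8); m=(((H>55)&(H<95)&(S>90))).astype(np.uint8)*255
g[100:235,255:400]=255-m[100:235,255:400]   # non-green inside plate: disc
cs=[c for c in cv2.findContours(g,0,2)[0] if abs(cv2.minEnclosingCircle(c)[0][0]-329)<8 and 1500<cv2.contourArea(c)<9000]
for c in cs:
    e=cv2.fitEllipse(cv2.convexHull(c)); print("ell",e)
    p=onplane("wrist",e[0],26,st); print("knob",p,"head",(p-C)@HX,(p-C)@HY)
    d=p-st["eef_pos"][:2]; print("tool shift",totool(np.r_[d,38-st["eef_pos"][2]],st))
a=onplane("wrist",(160+255/1.5,265/1.5),64,st); b=onplane("wrist",(160+255/1.5,298/1.5),64,st); d=a-b; print("line yaw",np.arctan2(d[1],d[0]))
for q,n in(((145,382),"L"),((361,382),"R")): p=onplane("wrist",(160+q[0]/1.5,q[1]/1.5),20,st); print(n,(p-C)@HX,(p-C)@HY)
```

```text
ell ((329.0372619628906, 165.599853515625), (83.11400604248047, 85.65331268310547), 98.19902038574219)
knob [533.09333817 181.16147573] head -0.5656318949972903 1.6454038520923326
tool shift [ 49.10277821   5.36487034 145.24377368]
line yaw 1.4447928777834649
L -78.62980482462885 64.3642921726479
R -78.00336588157371 -62.64919225537639
```

>>> move_arm(
  series=[
    [[0.025,0.002,0.03],0.003],
    [[0.049,0.005,0.06],0.003],
    [[0.049,0.005,0.09],0.003],
    [[0.049,0.005,0.095],0.003],
    [[0.049,0.005,0.095],0.003],
  ],
)

```text
clock: 13.42
eef_pos: [534.2, 178.5, 89.2]
tool_rot: [-3.139, 0.004, 1.431]
force: [-0.0, 0.4, 0.2]
width: 51.3
```

Run:
```python
from h import *
st=where(); print(totool(np.r_[np.array([533.3,181.3])-st["eef_pos"][:2],39-st["eef_pos"][2]],st),st["qpos"])
```

```text
t 13.43 tcp [534.2 178.5  89.2] rot [-3.139  0.004  1.431] F [-0.   0.4  0.2] w 51.3
tip head 116.2 1.1 93.8 tcp head -3.1 0.1
[ 2.85963881 -1.20220171 50.22727828] [-0.24214315  0.70862223 -0.20394155  1.87588507  0.24476312  0.58546368
 -0.74338297]
```

>>> move_arm(
  series=[
    [[0.003,-0.001,0.02],-0.005],
    [[0.003,-0.001,0.038],-0.005],
    [[0.003,-0.001,0.05],-0.005],
    [[0.003,-0.001,0.05],-0.005],
  ],
)

```text
clock: 13.92
eef_pos: [533.1, 181.0, 38.6]
tool_rot: [-3.138, 0.005, 1.436]
force: [-0.1, -0.0, 0.1]
width: 51.2
```

>>> move_arm(
  series=[
    [[0,0,0],0],
    [[0,0,0],0],
    [[0,0,0],0],
    [[0,0,0],0],
    [[0,0,0],0],
  ],
  claw=0,
)

```text
clock: 14.55
eef_pos: [534.4, 181.0, 39.3]
tool_rot: [-3.14, 0.004, 1.435]
force: [2.9, -1.4, 4.8]
width: 12.7
```

Run:
```python
from h import *
st=where(); print(st["torque"])
```

```text
t 14.55 tcp [534.4 181.   39.3] rot [-3.14   0.004  1.435] F [ 2.9 -1.4  4.8] w 12.7
tip head 118.6 1.8 43.8 tcp head -0.6 0.3
[-0.31358533 -0.59894442  0.03942326]
```

>>> move_arm(
  series=[
    [[0,0,0],0.15],
    [[0,0,0],0.3],
    [[0,0,0],0.45],
    [[0,0,0],0.6],
    [[0,0,0],0.75],
  ],
)

```text
clock: 15.18
eef_pos: [534.6, 181.0, 39.3]
tool_rot: [3.14, 0.003, 0.68]
force: [1.6, -0.1, 0.8]
width: 12.9
```

Run:
```python
from h import *
st=where(); print(st["torque"],st["qpos"]); print("turned",1.435-st["tool_rot"][2])
```

```text
t 15.18 tcp [534.6 181.   39.3] rot [3.14e+00 3.00e-03 6.80e-01] F [ 1.6 -0.1  0.8] w 12.9
tip head 87.3 -80.4 43.9 tcp head -0.5 0.2
[-0.1035454  -0.34433269  0.06665714] [-0.38542704  0.78510693  0.01163809  1.89761877 -0.0121021   0.46157465
 -1.25670358]
turned 0.7545691568287003
```

>>> move_arm(
  series=[
    [[0,0,0],0.13],
    [[0,0,0],0.26],
    [[0,0,0],0.39],
    [[0,0,0],0.47],
    [[0,0,0],0.5],
  ],
)

```text
clock: 15.8
eef_pos: [534.7, 181.0, 39.3]
tool_rot: [3.138, 0.002, 0.18]
force: [2.4, -1.9, 2.1]
width: 13.0
```

>>> move_arm(
  series=[
    [[0,0,0],0],
    [[0,0,0],0],
    [[0,0,0],0],
    [[0,0,0],0],
    [[0,0,0],0],
  ],
)

```text
clock: 16.42
eef_pos: [534.7, 180.9, 39.3]
tool_rot: [3.138, 0.002, 0.18]
force: [3.1, -1.9, 2.0]
width: 12.7
```

Run:
```python
from h import *
st=where(); print(st["torque"]); print("turned",1.435-st["tool_rot"][2])
w=get_image("wrist"); s=get_image("scene"); cv2.imwrite("pics/w8.png",w); cv2.imwrite("pics/s8.png",s); t=get_image("top"); cv2.imwrite("pics/t8.png",t)
a=cv2.resize(w[100:400,170:490],(426,400),interpolation=cv2.INTER_CUBIC); b=cv2.resize(s[170:290,330:480],(374,300),interpolation=cv2.INTER_CUBIC)
o=np.zeros((600,800,3),np.uint8); o[:400,:426]=a;o[:300,426:]=b; o[400:600,:320]=t[100:300,160:480]; o[310:510,450:770]=s[130:330,150:470]; cv2.imwrite("pics/m8.png",o)
```

```text
t 16.43 tcp [534.7 180.9  39.3] rot [3.138e+00 2.000e-03 1.800e-01] F [ 3.1 -1.9  2. ] w 12.7
tip head 37.8 -112.9 44.1 tcp head -0.6 0.0
[-0.03794815 -0.3496732   0.15515912]
turned 1.255224144352504
```

The viewing limit is reached, so the final checks are numeric.

Run:
```python
from h import *
st=read_state(); w=cv2.imread("pics/w8.png"); t=cv2.imread("pics/t8.png"); K=np.array([533.8,181.2])
c=proj("wrist",np.r_[K,64],st); print("knob axis px",c.round(0))
for a in(1.05,1.257,1.46):
    y=YAW-a; print(a,[proj("wrist",np.r_[K-r*np.array([np.cos(y),np.sin(y)]),64],st).round(0).tolist() for r in(8,20)])
g=cv2.cvtColor(w,cv2.COLOR_BGR2HSV); x0,y0=int(c[0])-50,int(c[1])-30
m=((g[...,2]>150)&(g[...,1]<60)).astype(np.uint8); sub=m[y0:y0+110,x0:x0+100]
n,l,s,ce=cv2.connectedComponentsWithStats(sub)
for i in range(1,n):
    if s[i,4]>15: print("white",s[i]+[x0,y0,0,0,0],ce[i]+[x0,y0])
for nm in("top0","t8"):
    i=cv2.imread(f"pics/{nm}.png"); H,S,V=cv2.split(cv2.cvtColor(i,cv2.COLOR_BGR2HSV))
    am=((H>8)&(H<30)&(S>110)&(V>60)); am[:, :190]=0; am[:,300:]=0; am[270:]=0; ys,xs=np.nonzero(am[:270]); print(nm,"amber",xs.mean().round(1),ys.mean().round(1),len(xs))
i=cv2.imread("pics/t8.png");j=cv2.imread("pics/top0.png")
for n,(x,y) in dict(die_a=(297,125),die_b=(355,124),loupe=(264,142),watch=(484,236),glue=(454,166),driver=(468,300),pin=(213,300)).items(): print(n,cv2.absdiff(i[y-12:y+12,x-12:x+12],j[y-12:y+12,x-12:x+12]).mean().round(1),end=" ")
```

```text
knob axis px [321. 341.]
1.05 [[325.0, 358.0], [331.0, 382.0]]
1.257 [[321.0, 358.0], [321.0, 383.0]]
1.46 [[317.0, 358.0], [311.0, 382.0]]
white [317 354   9  33 264] [321.26515152 370.08712121]
white [296 394  50  22 708] [316.93785311 406.30225989]
top0 amber 253.0 228.2 1820
t8 amber 193.4 214.9 255
die_a 13.1 die_b 13.7 loupe 11.6 watch 12.0 glue 8.9 driver 46.4 pin 54.9
```

```bash
python3 -c "
from h import *
where(); print(finish_job())"
```

```text
t 16.57 tcp [534.7 181.   39.3] rot [3.138e+00 2.000e-03 1.800e-01] F [ 2.7 -1.8  2.3] w 12.8
tip head 37.9 -112.8 44.1 tcp head -0.5 0.0
the job is handed in; nothing more can be done
None
```

I levered the far head's cover up with the red knife's blade under the lip and swung it fully back. I then laid the knife flat on the mat and turned the sprung knob clockwise to the third stop. I handed the job in at 16.6 s, still gripping the knob.

**Knob:** the tool turned 1.255 rad. The white line on the knob lies where 1.257 rad predicts, in the wrist image, to within about 0.05 rad. The fingers stayed closed at 12.8 mm and the wrist moment was 0.155 N m, about what the return spring should give.

**Cover and knife:** the last pictures I viewed, before I gripped the knob, showed the cover fully back and the knife flat on the mat and released. I did not view either again after that.

**Checks that were not conclusive:**
- **Final picture:** the 12-picture limit stopped me viewing one.
- **Other things on the bench:** comparing the overhead pictures from start and end showed little change at both dies, the loupe, the wristwatch and the glue bottle. It differed more at the screwdriver and the pin pliers. I put that down to the arm and its shadow, since the gripper never went near either, but I did not confirm it.
- **Cover in the overhead picture:** the amber count was cut off by my crop and probably by the arm, so it says little about where the cover ended up.

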